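Test a return spring on the tester plate and sort it

ROBOT

A 6-joint arm with a two-finger parallel gripper is mounted at the origin on the work surface. World frame = base frame: x ahead of the robot, y to its left, z up, the work surface at z = 0. Lengths are in m, angles in degrees, forces in N, time in s.
With the tool pointing down it reaches from about 0.275 to 0.725 m from the base axis. Payload 5.6 kg.
Tool frame: the origin (TCP) lies midway between the tips of the shut fingers; the grasp point (between the pads) lies 19 mm behind it (env.hold_point_z is the distance from the TCP to the grasp point, in m); z points along the fingers, y is the line along which they close (so a half turn about z gives the same grasp; the last joint's range is limited). The gripper opens to 85 mm and grips with 20 to 120 N. Pads are 22 mm wide; open, the fingers measure 114 mm over their backs; the gripper's body (76 mm by 85 mm) begins 54 mm behind the grasp point. The pads swing forward as they close: fully open they stand 13 mm farther back than shut.
Start: joints at [-47.636, 14.616, 6.199, 0, -81.583, -16.306], TCP at [0.242, -0.494, 0.231] pointing down, gripper open.
Joint ranges: [-168.99, 168.99], [-69.2, 112.95], [-62.41, 85.93], [-164.36, 98.24], [-168.68, -3.75], [-174.98, 174.98]. Speed limits (degrees/s): [147.25, 147.25, 180, 180, 180, 180].

INTERFACE

Orientations are given as a 3x3 rotation matrix whose columns are the frame's x, y, z axes.
In Python, from rig import status, vision, env gives the robot as it stands. The module is installed in compiled form; this text tells all that it offers.
- The arm moves only by the tool send_rows, never from a script. Its argument "increments" is a list of rows, each an object of numbers: "wx", "wy", "wz": the turn, a rotation vector about the tool's x, y, z in degrees; "dx", "dy", "dz": the shift along the tool's x, y, z in m; "jaw": the gripper's target within -1 to 1 (shut at 1, half-way at 0, fully open at -1). In form: [{"wx": .., "wy": .., "wz": .., "dx": .., "dy": .., "dz": .., "jaw": ..}, ...]. A call has 1 to 5 rows; each row shifts and turns the commanded pose from where the row before left it, along the tool's axes as they then stand; what a row does not reach is not made up. A row lasts 1/8 s, in which the tool goes at most 62.5 mm and 10.7 degrees, less where a joint would pass 70% of its speed; a pose out of reach is approached as far as the arm can. A call with a gripper value outside its range is refused whole. The fingers move at their own pace and stop on an object; "newtons" is the grip in N (left out, the last holds). Time passes only in rows, so rows that do not move let the fingers close. It gives the time, the measured TCP pose, the force, the opening and the grip force at its end, in the units of the state.
- status.get_state(): the state, without advancing time (a new reading comes with each control period).
- vision.grab_frame(name): name is "side" or "top"; returns a dict with "frame" (480x640x3 uint8, red, green, blue), "fx", "fy", "cx", "cy" (pixels), "origin" and "attitude" of the camera in the world. Camera axes: x right, y down, z forward; pixel columns grow to the right and rows downward; lengths in m; the calibration is good to about 2 mm. A picture is of the moment at which its call begins. There is no depth.
- env.sign_off(): hands the job in; it is judged then, once.
The state is a dict: "clock": time; "joint_pos": joint angles; "dq": joint speeds; "effort": joint torques, N m; "eef_pos": TCP position; "orientation": TCP orientation; "force": force on the tool from outside, world axes, zero at the start; "torque": the same for the moment, N m; "finger_gap": finger opening in m; "finger_force": force on a finger pad.
Only numpy, scipy, OpenCV 4.12 (cv2) and the standard library are available. Lean on these libraries where they do the work, as an engineer would, in place of code of your own. Each camera call takes 0.05 s, during which the arm holds its last target. There are 200 camera calls.

TASK

Stand the return spring in the round nest of the spring tester and let go of it, then press its cap straight down to a load of 12 N (never as much as 18 N, which would spoil it), hold that load for a second and compare the cap's top with the upper edge of the tester's reference blade. If the loaded cap stays higher than the blade's edge the spring is sound: stand it upright in the square plywood tray; if the cap is lower than the edge the spring is tired: stand it upright in the round metal tub (too close to tell, within 2 mm: either will do). Leave the blade as it is set and everything else where it lies.

Things in the scene. Friction and masses are not known exactly. Their poses are not given: they have to be found in the camera images.
- spring_mid (a point): Centre of the loose compression spring (steel coil 26 mm across between two black printed end discs, 30 mm across and 10 mm thick; 66 mm tall unloaded, about 80 g). The point lies on its axis, 33 mm above the underside of its foot, and is fixed to the foot; z is up along the spring. It stands upright on the table at the start. Take it round the coil at this point (26 mm wide), not by the cap: the lower 40 mm of the coil is stiff enough to be gripped.
- spring_top (a point): Centre of the flat top face of the spring's upper disc (the cap, 30 mm across). Unloaded it is 66 mm above the foot's underside; pressed from above it sinks straight down along the axis, at most 26 mm. A few newtons pass before it starts to move, then the load rises steadily with travel; at 12 N it has sunk somewhere between 6 and 20 mm - the load must be felt.
- nest (a point): Centre of the flat floor of the tester's nest, a round recess 33 mm across and 8 mm deep with a small chamfer in the middle of an aluminium plate 110 x 110 x 20 mm, which is fixed to the table. The floor is 12 mm above the table. The axes are the tester's: z up; a post 12 mm thick and 111 mm tall over the table (with its cap, 18 mm across) stands 85 mm from the nest's axis on the +y side; nothing stands on the other three sides, so a gripper is best opened along x.
- mark_edge (a point): Tip of the reference blade's upper edge, the reference mark. The blade is a level steel strip 14 mm wide and 2 mm thick on a collar that slides on the post and stays where it is set (44 to 66 mm above the nest's floor); it points from the post at the nest, its tip 31 mm short of the nest's axis. This point is on the upper edge: compare its height with that of the loaded cap's top.
- tray_in (a point): Centre of the inner floor (5 mm above the table) of the square open plywood tray, 125 x 125 mm outside, walls 5 mm thick and 26 mm high: for sound springs. Fixed.
- tub_in (a point): Centre of the inner floor (4 mm above the table) of the round open metal tub, 132 mm across the rim, 28 mm high, walls 4 mm, its floor 118 mm across: for tired springs. Fixed.
- tester: The whole spring tester; origin under the plate's centre at table height, straight below the nest; axes as for the nest.
- spring: The spring; origin at the centre of its foot's underside, z up along its axis.
- vase: Bystander: printed red vase, 85 mm tall, 60 mm across.
- chain: Bystander: grey printed row of three joined blocks, 70 mm long, 20 mm high.
- glue: Bystander: white glue stick, 32 mm across, 90 mm tall.
- driver: Bystander: screwdriver lying, 170 mm long.
- caliper: Bystander: caliper lying, 160 mm long, 10 mm high.
- spool: Bystander: filament spool lying flat, 190 mm across, 60 mm high.
- tower: Bystander: yellow printed lattice tower, 60 mm across its foot, 150 mm tall.
There are look-alikes about, which are no part of the job. What is shaped like the spring but green or yellow is not meant.

How it is judged (in metres and radians):
On the way, in this order (a step that is already met when the one before it is completed fails the run):
1. the spring stands seated in the tester's nest and has been let go (horizontal distance between spring_mid and nest below 0.004 m and z of spring_mid in the frame of nest below 0.0355 m and angle between spring_mid's own z axis and vertical below 0.08 rad and contact force between the fingers and spring below 0.2 N and linear speed of spring below 0.02 m/s), for 0.1 s.
2. the seated spring is pressed with 12 N, give or take 2.5 N, for 0.6 s (load on the plate, the spring's own 0.8 N included, 10.2 to 15.3 N) (horizontal distance between spring_mid and nest below 0.004 m and z of spring_mid in the frame of nest below 0.0355 m and angle between spring_mid's own z axis and vertical below 0.08 rad and contact force between spring and tester between 10.2 and 15.3 N and contact force between the arm and tester below 0.5 N and z of spring_top in the frame of spring_mid below 0.0255 m), for 0.6 s.
At the end, for the whole second after the job is handed in: The spring stands upright (within 0.15 rad), at rest, released, within 55 mm of the centre of the right container's floor: square tray if its cap at 12 N stays above the blade's upper edge, round tub if below; either if within 2 mm (((horizontal distance between spring_mid and tray_in below 0.055 m and z of spring_mid in the frame of tray_in below 0.037 m and z of mark_edge in the frame of nest below 0.0553 m) or (horizontal distance between spring_mid and tub_in below 0.055 m and z of spring_mid in the frame of tub_in below 0.037 m and z of mark_edge in the frame of nest above 0.0513 m)) and angle between spring_mid's own z axis and vertical below 0.15 rad and linear speed of spring below 0.02 m/s and contact force between the fingers and spring below 0.05 N); the robot touches nothing.
It fails at once if the spring is overloaded: its cap is sunk as far as 18 N sinks it (z of spring_top in the frame of spring_mid below 0.0123 m).
It fails at once if the reference blade is shifted by more than 3 mm (distance of mark_edge from where it was at the start of the episode above 0.003 m).
It fails at once if a bystander is moved by more than 25 mm (distance of any of vase, chain, glue, driver, caliper, spool, tower from where it was at the start of the episode above 0.025 m).
It also fails if it takes over 72 s, if anything falls off the work surface, if the arm or the gripper's body presses on something with over 40 N, if the wrist force passes 120 N, or if a joint passes its speed limit or range.

## Working session

There is one attempt and no reset: what is moved stays moved. The work goes in short steps, Python scripts to look and compute and a tool call to move; the robot and the scene stay as the last step left them, time stands still between calls to the robot, and variables do not carry over. Pictures are saved under pics/ and viewed, at most 10 in all, crops included, and the job is handed in when it is done.

Besides the shell and the picture viewer there is one more tool, called after "Emit:" by a JSON object that holds its "method" and its "body". send_rows: Moves the arm, as the interface text tells. Its arguments: {"type":"object","properties":{"increments":{"type":"array","items":{"type":"object","properties":{"wx":{"type":"number"},"wy":{"type":"number"},"wz":{"type":"number"},"dx":{"type":"number"},"dy":{"type":"number"},"dz":{"type":"number"},"jaw":{"type":"number"}}}},"newtons":{"type":"number"}},"required":["increments"]}

```bash
mkdir -p pics
cat > h.py <<'E'
import numpy as np, cv2
from rig import status, vision, env
def grab(n,save=None):
    f=vision.grab_frame(n)
    if save: cv2.imwrite('pics/'+save,cv2.cvtColor(f['frame'],cv2.COLOR_RGB2BGR))
    return f
def ray(f,u,v):
    d=np.array([(u-f['cx'])/f['fx'],(v-f['cy'])/f['fy'],1.0])
    return np.array(f['origin'],float),np.array(f['attitude'],float).reshape(3,3)@d
def plane(f,u,v,z):
    o,d=ray(f,u,v); return o+d*(z-o[2])/d[2]
def proj(f,p):
    c=np.array(f['attitude']).reshape(3,3).T@(np.array(p)-np.array(f['origin']))
    return np.array([f['fx']*c[0]/c[2]+f['cx'],f['fy']*c[1]/c[2]+f['cy']])
E
python3 - <<'E'
from h import *
for n in('top','side'):
    f=grab(n,n+'0.png'); print(n,f['fx'],f['cx'],f['cy'],np.round(f['origin'],3),np.round(f['attitude'],3).tolist())
s=status.get_state(); print({k:np.round(v,3).tolist() for k,v in s.items()}, env.hold_point_z)
E
```

```text
top 590.799143208898 328.9255378957096 239.58216812335408 [0.49  0.032 1.446] [[0.023, -0.997, 0.077], [-0.999, -0.025, -0.026], [0.028, -0.077, -0.997]]
side 537.4659049039645 327.97868900950823 243.85342318551977 [ 0.321 -1.077  1.172] [[0.966, -0.179, 0.186], [-0.258, -0.678, 0.689], [0.003, -0.713, -0.701]]
{'clock': 0.1, 'joint_pos': [-47.633, 14.649, 6.139, -0.023, -81.583, -16.306], 'dq': [0.085, -0.106, 0.259, 0.09, -0.041, -0.041], 'effort': [-0.003, -38.76, 23.847, 5.378, -0.004, 0.0], 'eef_pos': [0.241, -0.494, 0.23], 'orientation': [[-0.898, -0.439, -0.001], [-0.439, 0.898, 0.001], [0.0, 0.002, -1.0]], 'force': [-0.123, 0.205, -0.802], 'torque': [0.045, -0.007, 0.041], 'finger_force': 0.0, 'finger_gap': 0.085} 0.0187
```

View pics/top0.png

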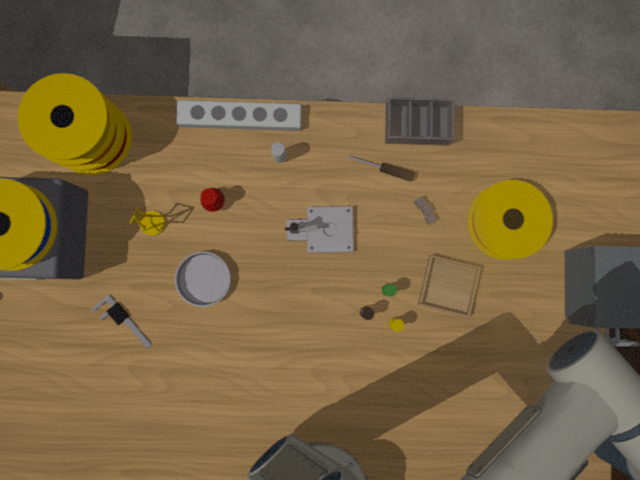

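View pics/side0.png

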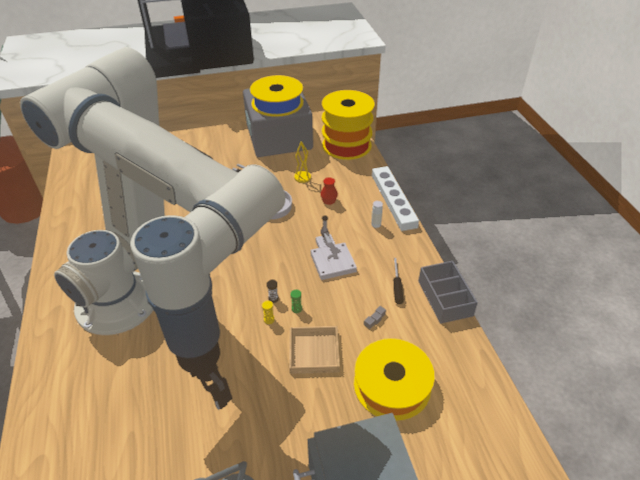

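The top view shows the dark spring at (367,313), with green and yellow look-alikes at (389,290) and (397,325). The tester plate is at about (330,229) with its post to the left at (293,229), the tray at (450,285) and the tub at (203,278). The side view shows the spring at (273,290), the tester at (333,260) and the blade near (325,240).

```bash
cat > m.py <<'E'
from h import *
t=grab('top'); s=grab('side')
def comps(f,box,fn,mn=20):
    x0,y0,x1,y1=box; im=cv2.cvtColor(f['frame'],cv2.COLOR_RGB2HSV)[y0:y1,x0:x1].astype(int)
    m=fn(im[...,0],im[...,1],im[...,2]).astype(np.uint8)
    cs,_=cv2.findContours(m,cv2.RETR_EXTERNAL,cv2.CHAIN_APPROX_NONE)
    return [c+np.array([x0,y0]) for c in cs if cv2.contourArea(c)>=mn]
def show(name,f,cs,z):
    for c in cs:
        r=cv2.minAreaRect(c); print(name,np.round(r[0],1),np.round(r[1],1),round(r[2],1),'world',np.round(plane(f,*r[0],z),4),'box',[np.round(plane(f,*p,z)[:2],4).tolist() for p in cv2.boxPoints(r)])
show('spring_t',t,comps(t,(350,298,382,330),lambda h,s,v:v<70),.066)
show('plate_t',t,comps(t,(304,195,362,262),lambda h,s,v:(s<40)&(v>110)),.02)
show('tub_t',t,comps(t,(165,240,240,315),lambda h,s,v:(s<60)&(v>90)),.028)
show('spring_s',s,comps(s,(260,275,286,306),lambda h,s,v:v<75,5),.066)
big=lambda f,b,k:cv2.resize(f['frame'][b[1]:b[3],b[0]:b[2]],None,fx=k,fy=k,interpolation=cv2.INTER_CUBIC)
A=big(t,(280,200,360,260),5);B=big(s,(305,205,385,285),5)[:400]; C=big(t,(345,250,485,320),5)[:, :]
D=big(s,(255,270,305,320),4)
out=np.zeros((600,800,3),np.uint8); out[:300,:400]=A; out[:400,400:]=B; out[300:500,:200]=D
out[400:600,400:]=cv2.resize(C,(400,200)); cv2.imwrite('pics/m1.png',out[...,::-1])
E
python3 m.py
```

```text
spring_t [366.9 312.8] [11.7 11.1] 18.4 world [ 0.4291 -0.0958  0.066 ] box [[0.4209, -0.0789], [0.4453, -0.0866], [0.4374, -0.1127], [0.4129, -0.1049]]
plate_t [328.2 229. ] [45.1 48.8] 88.6 world [ 0.6268 -0.0023  0.02  ] box [[0.6788, 0.0597], [0.6849, -0.059], [0.5751, -0.064], [0.5692, 0.054]]
tub_t [202.5 278.5] [55. 55.] 90.0 world [0.5    0.2946 0.028 ] box [[0.564, 0.3625], [0.5672, 0.2318], [0.4364, 0.2271], [0.4335, 0.3569]]
```

View pics/m1.png

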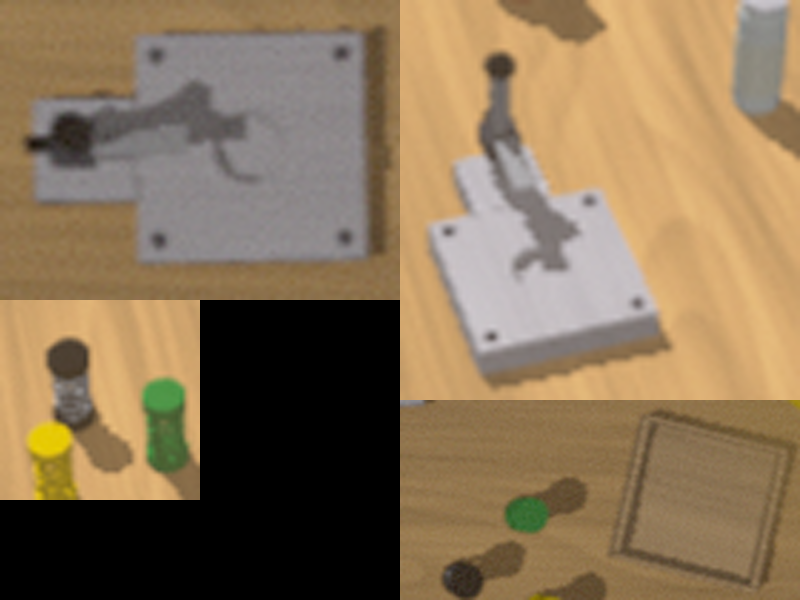

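The crop shows the four plate screws, the faint nest rim near crop (250,150), and the spring cap clear of the look-alikes. I'll refine using the screws and the side view.

```bash
cat > m2.py <<'E'
from h import *
t=grab('top'); s=grab('side')
def blob(f,u,v,r=4):
    g=cv2.cvtColor(f['frame'],cv2.COLOR_RGB2GRAY).astype(float)
    for _ in range(3):
        u0,v0=int(round(u)),int(round(v)); p=g[v0-r:v0+r+1,u0-r:u0+r+1]; w=np.clip(np.median(p)-12-p,0,None)
        yy,xx=np.mgrid[-r:r+1,-r:r+1]; u,v=u0+(w*xx).sum()/w.sum(),v0+(w*yy).sum()/w.sum()
    return u,v
T=[(311,210.6),(348,210.2),(311.4,247.8),(348.6,247.2)]
S=[(305+x/5,205+y/5) for x,y in[(48,231),(90+99,200),(237,302),(90,336)]]
for n,f,L in(('top',t,T),('side',s,S)):
    P=np.array([plane(f,*blob(f,*q),.02)[:2] for q in L]); print(n,np.round(P,4).tolist(),'ctr',P.mean(0).round(4))
    e=P-P.mean(0); k=np.argsort(-e[:,1]); y=P[k[:2]].mean(0)-P[k[2:]].mean(0); print('yaw y axis-90',np.degrees(np.arctan2(y[1],y[0]))-90)
def cap(f,box,z):
    x0,y0,x1,y1=box; h=cv2.cvtColor(f['frame'],cv2.COLOR_RGB2HSV)[y0:y1,x0:x1]
    m=((h[...,2]<90)).astype(np.uint8); n,l,st,c=cv2.connectedComponentsWithStats(m); print(st[1:].tolist(),c[1:].round(1).tolist())
    i=1+st[1:,4].argmax(); q=c[i]+[x0,y0]; print(q,plane(f,*q,z).round(4)); 
cap(t,(355,302,378,325),.066); cap(s,(264,277,281,291),.063)
h=cv2.cvtColor(t['frame'],cv2.COLOR_RGB2HSV)
print('tray', np.round([plane(t,345+(x-400)/400*140,250+(y-400)/200*70,.026)[:2] for x,y in[(650,416),(788,446),(758,584),(614,553)]],4).tolist())
E
python3 m2.py
```

```text
top [[0.6705, 0.0411], [0.6747, -0.0623], [0.5796, 0.0378], [0.5861, -0.0675]] ctr [ 0.6277 -0.0128]
yaw y axis-90 2.940496267071211
side [[0.5718, 0.0293], [0.6566, 0.0298], [nan, nan], [0.5783, -0.088]] ctr [nan nan]
yaw y axis-90 nan
[[5, 4, 15, 14, 144]] [[11.8, 10.5]]
[366.8125     312.48611111] [ 0.4298 -0.0956  0.066 ]
[[3, 3, 10, 10, 71]] [[7.7, 7.8]]
[271.71830986 284.77464789] [ 0.4254 -0.1029  0.063 ]
tray [[0.5683, -0.256], [0.5457, -0.3738], [0.429, -0.3487], [0.4522, -0.2267]]m2.py:7: RuntimeWarning: invalid value encountered in scalar divide
  yy,xx=np.mgrid[-r:r+1,-r:r+1]; u,v=u0+(w*xx).sum()/w.sum(),v0+(w*yy).sum()/w.sum()
```

Emit:
{"method": "send_rows", "body": {"increments": [{"wz": -10}, {"wz": -10}, {"wz": -10}, {"wz": -10}, {"wz": -10}]}}

```text
invalid input
```

```bash
cat > m3.py <<'E'
from h import *
t=grab('top'); s=grab('side')
T=[(280+(x+.5)/5-.5,200+(y+.5)/5-.5) for x,y in[(156,54),(341,52),(158,240),(344,237)]]
S=[(305+(x+.5)/5-.5,205+(y+.5)/5-.5) for x,y in[(48,231),(189,200),(237,302),(90,336)]]
def blob(f,u,v,r=3):
    g=cv2.cvtColor(f['frame'],cv2.COLOR_RGB2GRAY).astype(float)
    u0,v0=int(round(u)),int(round(v)); p=g[v0-r:v0+r+1,u0-r:u0+r+1]; w=np.clip(np.median(p)-8-p,0,None)
    yy,xx=np.mgrid[-r:r+1,-r:r+1]; w=w*(np.hypot(xx+u0-u,yy+v0-v)<2.3); return u0+(w*xx).sum()/w.sum(),v0+(w*yy).sum()/w.sum()
for n,f,L in(('top',t,T),('side',s,S)):
  for g in(lambda q:q,lambda q:blob(f,*q)):
    P=np.array([plane(f,*g(q),.02)[:2] for q in L]); print(n,np.round(P,4).tolist(),'ctr',P.mean(0).round(4))
E
python3 m3.py
```

```text
top [[0.6712, 0.041], [0.6746, -0.0489], [0.5807, 0.0377], [0.5844, -0.0523]] ctr [ 0.6278 -0.0056]
top [[0.6707, 0.0412], [0.6744, -0.0491], [0.5807, 0.0374], [0.5843, -0.0527]] ctr [ 0.6275 -0.0058]
side [[0.5786, 0.0358], [0.6682, 0.0397], [0.6719, -0.0496], [0.5815, -0.0537]] ctr [ 0.6251 -0.007 ]
side [[0.5786, 0.0362], [0.6681, 0.0393], [0.6718, -0.0505], [0.582, -0.0539]] ctr [ 0.6251 -0.0073]
```

Emit:
{"method": "send_rows", "body": {"increments": [{"wx": 0, "wy": 0, "wz": -10, "dx": 0, "dy": 0, "dz": 0, "jaw": -1}, {"wx": 0, "wy": 0, "wz": -10, "dx": 0, "dy": 0, "dz": 0, "jaw": -1}, {"wx": 0, "wy": 0, "wz": -10, "dx": 0, "dy": 0, "dz": 0, "jaw": -1}, {"wx": 0, "wy": 0, "wz": -10, "dx": 0, "dy": 0, "dz": 0, "jaw": -1}, {"wx": 0, "wy": 0, "wz": -10, "dx": 0, "dy": 0, "dz": 0, "jaw": -1}], "newtons": 30}}

```text
clock: 1.02
eef_pos: [0.2416, -0.494, 0.2313]
orientation: [[-0.235, -0.972, 0.0], [-0.972, 0.235, 0.0], [-0.0, -0.0, -1.0]]
force: [0.1, -0.7, 0.1]
finger_gap: 0.0853
finger_force: 0.0
```

Emit:
{"method": "send_rows", "body": {"increments": [{"wx": 0, "wy": 0, "wz": -8, "dx": 0, "dy": 0, "dz": 0, "jaw": -0.4}, {"wx": 0, "wy": 0, "wz": -7.9, "dx": 0, "dy": 0, "dz": 0, "jaw": -0.4}, {"wx": 0, "wy": 0, "wz": 0, "dx": -0.049, "dy": -0.0254, "dz": 0, "jaw": -0.4}, {"wx": 0, "wy": 0, "wz": 0, "dx": -0.049, "dy": -0.0254, "dz": 0, "jaw": -0.4}, {"wx": 0, "wy": 0, "wz": 0, "dx": -0.049, "dy": -0.0254, "dz": 0, "jaw": -0.4}], "newtons": 30}}

```text
clock: 1.65
eef_pos: [0.3132, -0.3431, 0.2313]
orientation: [[0.034, -0.999, 0.0], [-0.999, -0.034, -0.0], [0.0, -0.0, -1.0]]
force: [0.7, 0.9, -0.5]
finger_gap: 0.06
finger_force: 0.0
```

Emit:
{"method": "send_rows", "body": {"increments": [{"wx": 0, "wy": 0, "wz": 0, "dx": -0.049, "dy": -0.0254, "dz": 0, "jaw": -0.4}, {"wx": 0, "wy": 0, "wz": 0, "dx": -0.049, "dy": -0.0254, "dz": 0, "jaw": -0.4}, {"wx": 0, "wy": 0, "wz": 0, "dx": -0.049, "dy": -0.0254, "dz": 0, "jaw": -0.4}, {"wx": 0, "wy": 0, "wz": 0, "dx": -0.049, "dy": -0.0254, "dz": 0.03, "jaw": -0.4}, {"wx": 0, "wy": 0, "wz": 0, "dx": -0.047, "dy": -0.0254, "dz": 0.04, "jaw": -0.4}]}}

```text
clock: 2.28
eef_pos: [0.4311, -0.0987, 0.1642]
orientation: [[0.035, -0.999, 0.003], [-0.999, -0.035, 0.0], [-0.0, -0.003, -1.0]]
force: [1.2, -1.5, -1.0]
finger_gap: 0.06
finger_force: 0.0
```

```bash
cat >> h.py <<'E'
def go(p,yaw=182.3):
    "increments in tool axes to world TCP p"
    s=status.get_state(); R=np.array(s['orientation']); e=np.array(s['eef_pos'])
    y=np.degrees(np.arctan2(R[1,1],R[0,1])); w=-((yaw-y+180)%360-180)
    print('clk',round(s['clock'],2),'eef',e.round(4),'F',np.round(s['force'],1),'gap',round(s['finger_gap'],4),'tool d',(R.T@(np.array(p)-e)).round(4),'wz',w.round(2))
E
python3 -c "
from h import *
go((.4287,-.0963,.1))"
```

```text
clk 2.27 eef [ 0.4311 -0.0987  0.1642] F [ 1.2 -1.5 -1. ] gap 0.06 tool d [-0.0025  0.0025  0.0642] wz -0.3
```

Emit:
{"method": "send_rows", "body": {"increments": [{"wx": 0, "wy": 0, "wz": 0, "dx": 0, "dy": 0, "dz": 0.03, "jaw": -0.4}, {"wx": 0, "wy": 0, "wz": 0, "dx": 0, "dy": 0, "dz": 0.03, "jaw": -0.4}, {"wx": 0, "wy": 0, "wz": 0, "dx": 0, "dy": 0, "dz": 0.03, "jaw": -0.4}, {"wx": 0, "wy": 0, "wz": 0, "dx": 0, "dy": 0, "dz": 0.03, "jaw": -0.4}, {"wx": 0, "wy": 0, "wz": 0, "dx": 0, "dy": 0, "dz": 0, "jaw": -0.4}]}}

```text
clock: 2.9
eef_pos: [0.428, -0.1008, 0.0425]
orientation: [[0.034, -0.999, -0.005], [-0.999, -0.034, -0.0], [0.0, 0.005, -1.0]]
force: [-0.1, -0.3, 0.6]
finger_gap: 0.06
finger_force: 0.0
```

```bash
python3 -c "
from h import *
go((.4287,-.0963,.014))"
```

```text
clk 2.9 eef [ 0.428  -0.1008  0.0425] F [-0.1 -0.3  0.6] gap 0.06 tool d [-0.0044 -0.001   0.0285] wz -0.36
```

Emit:
{"method": "send_rows", "body": {"increments": [{"wx": 0, "wy": 0, "wz": -0.4, "dx": -0.0045, "dy": -0.001, "dz": 0.015, "jaw": -0.4}, {"wx": 0, "wy": 0, "wz": 0, "dx": 0, "dy": 0, "dz": 0.0135, "jaw": -0.4}, {"wx": 0, "wy": 0, "wz": 0, "dx": 0, "dy": 0, "dz": 0, "jaw": 0}, {"wx": 0, "wy": 0, "wz": 0, "dx": 0, "dy": 0, "dz": 0, "jaw": 0.2}, {"wx": 0, "wy": 0, "wz": 0, "dx": 0, "dy": 0, "dz": 0, "jaw": 0.5}], "newtons": 25}}

```text
clock: 3.52
eef_pos: [0.431, -0.0962, 0.0164]
orientation: [[0.041, -0.999, 0.001], [-0.999, -0.041, -0.0], [0.0, -0.001, -1.0]]
force: [-1.4, 0.7, 3.9]
finger_gap: 0.0257
finger_force: 23.8
```

Emit:
{"method": "send_rows", "body": {"increments": [{"wx": 0, "wy": 0, "wz": 0, "dx": 0, "dy": 0, "dz": 0, "jaw": 0.6}, {"wx": 0, "wy": 0, "wz": 0, "dx": 0, "dy": 0, "dz": 0, "jaw": 0.7}, {"wx": 0, "wy": 0, "wz": 0, "dx": 0, "dy": 0, "dz": 0, "jaw": 0.7}, {"wx": 0, "wy": 0, "wz": 0, "dx": 0, "dy": 0, "dz": 0, "jaw": 0.7}]}}

```text
clock: 4.03
eef_pos: [0.431, -0.0962, 0.0164]
orientation: [[0.041, -0.999, 0.001], [-0.999, -0.041, -0.0], [0.0, -0.001, -1.0]]
force: [-3.0, 0.8, 7.6]
finger_gap: 0.0257
finger_force: 23.9
```

```bash
python3 -c "
from h import *
go((.4287,-.0963,.15))"
```

```text
clk 4.03 eef [ 0.431  -0.0962  0.0164] F [-3.   0.8  7.6] gap 0.0257 tool d [ 0.      0.0022 -0.1336] wz 0.08
```

Emit:
{"method": "send_rows", "body": {"increments": [{"wx": 0, "wy": 0, "wz": 0, "dx": 0, "dy": 0, "dz": -0.02, "jaw": 0.7}, {"wx": 0, "wy": 0, "wz": 0, "dx": 0, "dy": 0, "dz": -0.04, "jaw": 0.7}, {"wx": 0, "wy": 0, "wz": 0, "dx": 0, "dy": 0, "dz": -0.04, "jaw": 0.7}, {"wx": 0, "wy": 0, "wz": 0, "dx": -0.01, "dy": -0.025, "dz": 0, "jaw": 0.7}, {"wx": 0, "wy": 0, "wz": 0, "dx": -0.016, "dy": -0.04, "dz": 0, "jaw": 0.7}]}}

```text
clock: 4.65
eef_pos: [0.4951, -0.0673, 0.1167]
orientation: [[0.04, -0.999, 0.002], [-0.999, -0.04, 0.001], [-0.001, -0.002, -1.0]]
force: [0.0, -0.4, -1.1]
finger_gap: 0.0256
finger_force: 24.4
```

Emit:
{"method": "send_rows", "body": {"increments": [{"wx": 0, "wy": 0, "wz": 0, "dx": -0.016, "dy": -0.04, "dz": 0, "jaw": 0.7}, {"wx": 0, "wy": 0, "wz": 0, "dx": -0.016, "dy": -0.04, "dz": 0, "jaw": 0.7}, {"wx": 0, "wy": 0, "wz": 0, "dx": -0.014, "dy": -0.03, "dz": 0, "jaw": 0.7}, {"wx": 0, "wy": 0, "wz": 0, "dx": -0.01, "dy": -0.0255, "dz": 0, "jaw": 0.7}, {"wx": 0, "wy": 0, "wz": 0, "dx": 0, "dy": 0, "dz": 0, "jaw": 0.7}]}}

```text
clock: 5.28
eef_pos: [0.6286, -0.0051, 0.1146]
orientation: [[0.042, -0.999, -0.0], [-0.999, -0.042, 0.0], [-0.0, 0.0, -1.0]]
force: [-0.5, -0.1, -0.6]
finger_gap: 0.0258
finger_force: 24.5
```

Run:
```python
from h import *
go((.628,-.0065,.1164))
b=lambda f,b,k:cv2.resize(f['frame'][b[1]:b[3],b[0]:b[2]],None,fx=k,fy=k,interpolation=cv2.INTER_CUBIC)
t=grab('top');s=grab('side')
o=np.hstack([b(t,(280,190,380,290),4),b(s,(290,180,390,280),4)]); cv2.imwrite('pics/n1.png',o[...,::-1])
e=np.array(status.get_state()['eef_pos']);print(proj(t,e),proj(s,e-[0,0,.0164]),proj(s,e+[0,0,.05]))
```

```text
clk 5.28 eef [ 0.6286 -0.0051  0.1146] F [-0.5 -0.1 -0.6] gap 0.0258 tool d [ 0.0013  0.0007 -0.0018] wz 0.1
[330.93191829 224.97490997] [333.65875351 238.46791753] [333.89502684 221.33595275]
```

View pics/n1.png

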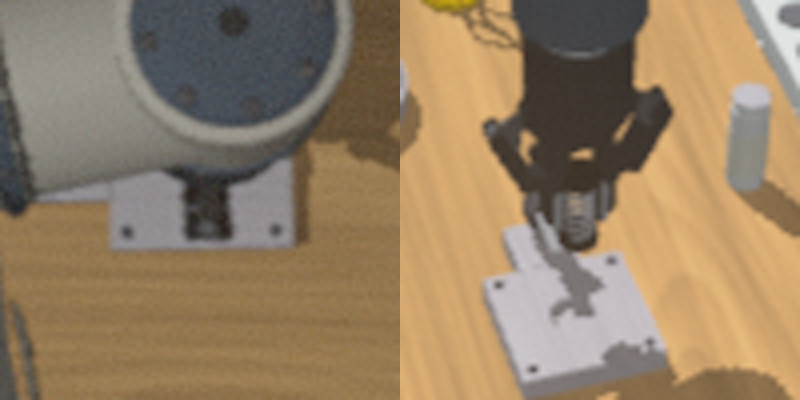

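The top view shows the arm hiding the nest. The side view shows the spring held upright with its foot at crop (577,240), px (334,240), roughly over the nest. I'll lower it until the foot is just above the plate and compare foot and screws in the same image.

Emit:
{"method": "send_rows", "body": {"increments": [{"wx": 0, "wy": 0, "wz": 0, "dx": 0.001, "dy": 0.001, "dz": 0.02, "jaw": 0.7}, {"wx": 0, "wy": 0, "wz": 0, "dx": 0, "dy": 0, "dz": 0.03, "jaw": 0.7}, {"wx": 0, "wy": 0, "wz": 0, "dx": 0, "dy": 0, "dz": 0.02, "jaw": 0.7}, {"wx": 0, "wy": 0, "wz": 0, "dx": 0, "dy": 0, "dz": 0, "jaw": 0.7}]}}

```text
clock: 5.88
eef_pos: [0.6247, -0.0076, 0.0442]
orientation: [[0.04, -0.999, -0.004], [-0.999, -0.04, -0.0], [0.0, 0.004, -1.0]]
force: [-0.3, -0.1, 0.3]
finger_gap: 0.0258
finger_force: 24.5
```

Run:
```python
from h import *
go((.628,-.0065,.03))
b=lambda f,b,k:cv2.resize(f['frame'][b[1]:b[3],b[0]:b[2]],None,fx=k,fy=k,interpolation=cv2.INTER_CUBIC)
t=grab('top');s=grab('side')
o=b(s,(300,220,370,285),10)[:600]; cv2.imwrite('pics/n2.png',o[...,::-1])
e=np.array(status.get_state()['eef_pos'])
for z in(0,.01):
  f0=e-[0,0,.0164-z]; print(z,[proj(s,f0+[.015*np.cos(a),.015*np.sin(a),0]).round(1).tolist() for a in(0,-np.pi/2,np.pi)])
print('nest@.02',proj(s,[.6251,-.0072,.02]), proj(t,[.6276,-.0057,.02]))
g=cv2.cvtColor(s['frame'],cv2.COLOR_RGB2GRAY)
print(g[244:268,320:348])
```

```text
clk 5.88 eef [ 0.6247 -0.0076  0.0442] F [-0.3 -0.1  0.3] gap 0.0258 tool d [-0.001  -0.0034  0.0142] wz 0.02
0 [[338.3, 254.5], [334.8, 258.9], [328.5, 256.3]]
0.01 [[338.4, 252.1], [334.8, 256.6], [328.6, 254.0]]
nest@.02 [332.83732988 257.88835729] [329.59908866 228.76755192]
[[ 59  60  60  59  56  59  59  58  56  57  56  56  55  54  53  55  52  53
   56  73  85  73  68 127 174 185 184 183]
 [ 82  58  60  68  69  59  58  62  58  59  62  54  55  56  51  54  52  55
   56  77  91  77  65 110 166 187 184 183]
 [134  94 101 110  95  58  58  58  66  73  81  88  92  78  65  66  85  87
   68  83  98  78  85 143 181 188 185 184]
 [164 163 171 158 113  60  59  65  86  88  87 105 112 107 103  99 103  96
   73  89 100  76  94 159 189 186 187 185]
 [182 188 192 173 117  60  59  69  94  93  96 115 118 120 122 112 110 100
   72  89  98  78  94 160 188 187 187 188]
 [188 188 190 172 114  59  62  69  96  93  94 111 115 118 117 113 116 104
   71  87 100  76 109 168 189 189 188 187]
 [189 188 190 186 146  83  56  70  96  94  94 109 115 122 121 116 112 101
   75  89 111 108 146 182 189 189 188 188]
 
[... 1288 characters left out ...]
195 194 193 192 194 192 188 190 189 168 153 153 135 119 118 120 120 120
  119 117 115 116 118 120 119 118 119 117]
 [194 194 192 191 194 190 191 190 190 179 147 121 119 119 119 119 117 117
  119 116 116 115 118 117 119 118 118 118]
 [196 194 195 191 192 193 190 190 190 190 157 119 118 119 119 120 119 118
  116 117 117 116 116 118 119 119 121 118]
 [196 196 193 192 193 193 193 189 189 190 158 118 119 119 116 119 119 120
  117 118 118 117 115 116 119 119 118 120]
 [195 197 194 195 193 193 193 191 190 190 180 146 119 120 120 117 119 120
  117 118 117 117 115 117 119 119 118 117]
 [198 194 195 194 194 194 193 192 191 189 190 156 118 118 119 117 119 119
  118 118 115 115 116 116 118 120 118 118]]
```

View pics/n2.png

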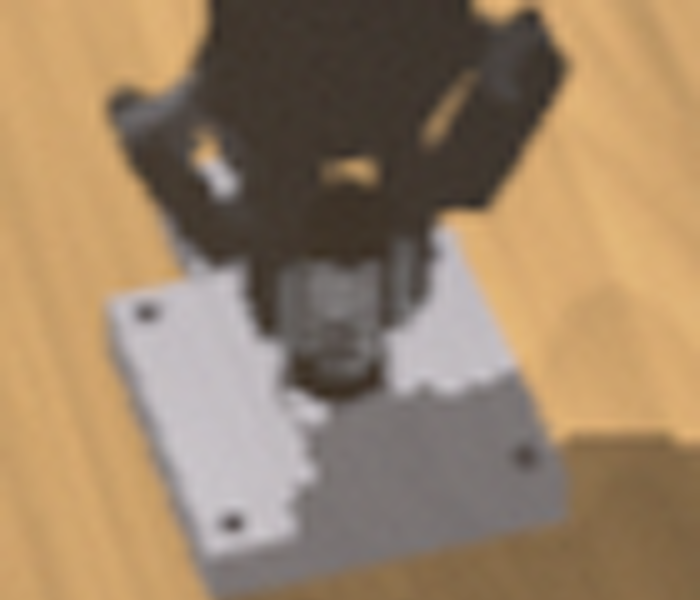

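The close side view shows the foot spanning u 327.7 to 338.2 with its bottom at v about 260. That puts it about 3–4 mm short of the nest in x and 2–3 mm in y, so I'll correct.

Emit:
{"method": "send_rows", "body": {"increments": [{"wx": 0, "wy": 0, "wz": 0, "dx": -0.0022, "dy": -0.004, "dz": 0, "jaw": 0.7}, {"wx": 0, "wy": 0, "wz": 0, "dx": 0, "dy": 0, "dz": 0, "jaw": 0.7}, {"wx": 0, "wy": 0, "wz": 0, "dx": 0, "dy": 0, "dz": 0, "jaw": 0.7}]}}

```text
clock: 6.35
eef_pos: [0.6307, -0.0045, 0.0458]
orientation: [[0.041, -0.999, 0.001], [-0.999, -0.041, 0.0], [-0.0, -0.001, -1.0]]
force: [-0.3, -0.5, -0.8]
finger_gap: 0.0256
finger_force: 24.5
```

Run:
```python
from h import *
go((.6287,-.0052,.038))
s=grab('side');b=cv2.cvtColor(s['frame'],cv2.COLOR_RGB2GRAY)
print(b[252:266,324:344])
e=np.array(status.get_state()['eef_pos'])
for z in(0,.01):
  f0=e-[0,0,.0164-z]; print(z,[proj(s,f0+[.015*np.cos(a),.015*np.sin(a),0]).round(1).tolist() for a in(0,-np.pi/2,np.pi)])
```

```text
clk 6.35 eef [ 0.6307 -0.0045  0.0458] F [-0.3 -0.5 -0.8] gap 0.0256 tool d [0.0006 0.002  0.0078] wz 0.06
[[191 190 181 135  75  93  98  82  74  80  87  81  83  93 103 108 139 169
  184 189]
 [190 190 190 178 146 116 101  83  89  96  86  79  92  96  93 105 160 190
  190 190]
 [189 191 189 192 183 143  88  68  76  82  83  80  84  98  90  81 155 189
  190 191]
 [190 189 191 191 179 136  83  54  58  76  91  99 106  96  74  83 156 192
  193 191]
 [189 190 190 179 151 119  81  54  54  68  76  82  85  70  57 110 169 193
  192 193]
 [189 190 191 163 124 114  93  65  55  55  59  58  56  54  59 105 140 174
  192 172]
 [188 189 190 159 120 118 142 148 103  61  53  54  55  64  87 108 119 162
  174 136]
 [189 189 189 165 155 168 181 186 169 160 126  95 100 102 109 116 116 136
  135 120]
 [192 189 188 181 160 171 190 192 171 150 130 117 117 116 116 117 118 119
  117 120]
 [192 190 189 189 177 179 189 190 160 117 119 120 119 118 118 118 116 119
  119 119]
 [193 192 189 190 190 187 172 159 142 118 119 119 120 119 119 117 116 118
  119 120]
 [193 193 191 189 190 190 179 151 122 119 119 119 120 118 116 118 117 116
  117 119]
 [192 193 190 189 190 191 189 179 147 119 119 118 119 119 118 118 115 116
  117 118]
 [194 192 192 190 188 190 189 189 160 119 119 118 120 119 118 118 116 116
  116 118]]
0 [[339.3, 253.8], [335.8, 258.3], [329.5, 255.7]]
0.01 [[339.3, 251.5], [335.8, 255.9], [329.6, 253.3]]
```

Emit:
{"method": "send_rows", "body": {"increments": [{"wx": 0, "wy": 0, "wz": 0, "dx": 0.0003, "dy": 0.0045, "dz": 0.005, "jaw": 0.7}, {"wx": 0, "wy": 0, "wz": 0, "dx": 0, "dy": 0, "dz": 0, "jaw": 0.7}, {"wx": 0, "wy": 0, "wz": 0, "dx": 0, "dy": 0, "dz": 0, "jaw": 0.7}]}}

```text
clock: 6.78
eef_pos: [0.6259, -0.0052, 0.0404]
orientation: [[0.041, -0.999, -0.0], [-0.999, -0.041, -0.0], [0.0, 0.0, -1.0]]
force: [0.4, -0.5, -0.8]
finger_gap: 0.0256
finger_force: 24.5
```

```bash
cat > foot.py <<'E'
from h import *
go((.6262,-.005,.0284))
s=grab('side');go((.6262,-.005,.0284));e=np.array(status.get_state()['eef_pos'])
b=cv2.cvtColor(s['frame'],cv2.COLOR_RGB2GRAY)
o=cv2.resize(s['frame'][235:275,310:360],None,fx=14,fy=14,interpolation=cv2.INTER_CUBIC); cv2.imwrite('pics/n3.png',o[...,::-1])
f0=e-[0,0,.0164];print([proj(s,f0+[.015*np.cos(a),.015*np.sin(a),0]).round(1).tolist() for a in(0,-np.pi/2,np.pi)],'c',proj(s,f0),'nest c same z',proj(s,[.6251,-.0072,f0[2]]))
print(b[251:264,324:344])
E
python3 foot.py
```

```text
clk 6.78 eef [ 0.6259 -0.0052  0.0404] F [ 0.4 -0.5 -0.8] gap 0.0256 tool d [-0.0001 -0.0003  0.012 ] wz 0.06
clk 6.83 eef [ 0.6261 -0.0051  0.0405] F [-0.7  0.4 -1.2] gap 0.0259 tool d [-0.0001 -0.0002  0.0121] wz 0.06
[[337.8, 255.5], [334.3, 259.9], [328.1, 257.3]] c [332.97532557 256.38712706] nest c same z [332.84962017 256.92459474]
[[128  59  59  76 100  90  92 110 114 120 115 108 104  87  65  91 100 135
  178 188]
 [154  82  58  76 100  93  87  99 101  97  93 101 111  91  69  90 131 173
  190 189]
 [181 128  58  79 100  91  90  98  92  89  96 103 102  96  95 118 161 187
  189 189]
 [190 162 110  94 102  93  84  84  78  81  83  85  95  93 134 171 184 190
  190 190]
 [189 184 170 148 115  84  78  93  93  89  94  89  94  89 146 190 192 192
  190 191]
 [189 191 190 168 117  64  65  77  82  77  85  96  97  74 141 188 191 193
  192 191]
 [188 189 190 161 101  60  53  67  89 100 102 100  79  58 133 181 171 151
  174 192]
 [187 187 189 160 102  64  57  60  76  83  83  74  58  56 107 166 158 118
  135 150]
 [190 188 190 166 151 133  78  54  53  54  52  54  57  76 108 138 133 117
  120 120]
 [191 189 188 180 161 158 131  74  59  57  65  73  87 106 117 120 117 117
  119 120]
 [192 191 190 188 158 153 147 109 105 103 106 107 113 117 118 115 117 118
  119 121]
 [193 193 188 189 157 128 128 119 119 118 119 121 120 119 118 118 115 115
  118 117]
 [193 193 190 189 180 144 118 118 119 118 119 119 119 117 116 118 117 117
  118 119]]
```

View pics/n3.png

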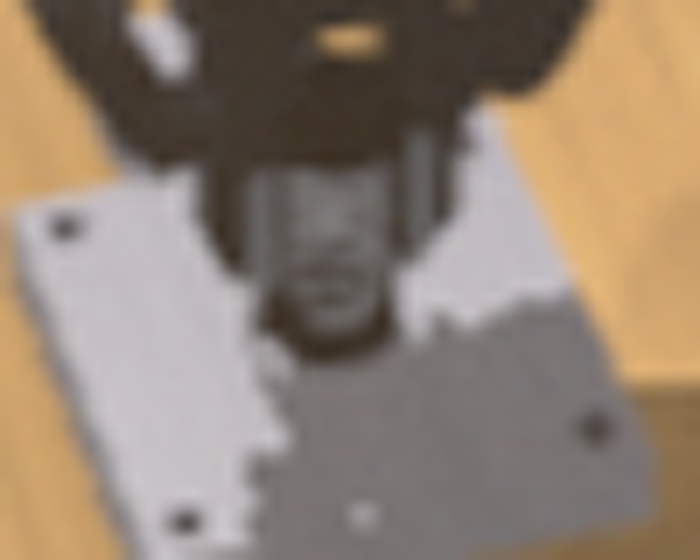

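The foot is centred at (332.9,256.9), matching the projected nest centre (332.8,256.9). I'll lower it gently.

Emit:
{"method": "send_rows", "body": {"increments": [{"wx": 0, "wy": 0, "wz": 0, "dx": 0, "dy": 0, "dz": 0.003, "jaw": 0.7}, {"wx": 0, "wy": 0, "wz": 0, "dx": 0, "dy": 0, "dz": 0.002, "jaw": 0.7}, {"wx": 0, "wy": 0, "wz": 0, "dx": 0, "dy": 0, "dz": 0.002, "jaw": 0.7}, {"wx": 0, "wy": 0, "wz": 0, "dx": 0, "dy": 0, "dz": 0, "jaw": 0.7}]}}

```text
clock: 7.32
eef_pos: [0.6258, -0.0052, 0.0332]
orientation: [[0.041, -0.999, -0.001], [-0.999, -0.041, -0.0], [0.0, 0.001, -1.0]]
force: [-0.3, -0.2, -0.2]
finger_gap: 0.0256
finger_force: 24.5
```

Emit:
{"method": "send_rows", "body": {"increments": [{"wx": 0, "wy": 0, "wz": 0, "dx": 0, "dy": 0, "dz": 0.002, "jaw": 0.7}, {"wx": 0, "wy": 0, "wz": 0, "dx": 0, "dy": 0, "dz": 0.002, "jaw": 0.7}, {"wx": 0, "wy": 0, "wz": 0, "dx": 0, "dy": 0, "dz": 0.0005, "jaw": 0.7}, {"wx": 0, "wy": 0, "wz": 0, "dx": 0, "dy": 0, "dz": 0, "jaw": 0.7}]}}

```text
clock: 7.82
eef_pos: [0.626, -0.0051, 0.0289]
orientation: [[0.041, -0.999, -0.0], [-0.999, -0.041, -0.0], [0.0, 0.0, -1.0]]
force: [0.2, -0.0, -1.4]
finger_gap: 0.0259
finger_force: 24.5
```

Emit:
{"method": "send_rows", "body": {"increments": [{"wx": 0, "wy": 0, "wz": 0, "dx": 0, "dy": 0, "dz": 0.0007, "jaw": 0.7}, {"wx": 0, "wy": 0, "wz": 0, "dx": 0, "dy": 0, "dz": 0, "jaw": 0.7}, {"wx": 0, "wy": 0, "wz": 0, "dx": 0, "dy": 0, "dz": 0, "jaw": 0.2}, {"wx": 0, "wy": 0, "wz": 0, "dx": 0, "dy": 0, "dz": 0, "jaw": -0.2}, {"wx": 0, "wy": 0, "wz": 0, "dx": 0, "dy": 0, "dz": 0, "jaw": -0.2}]}}

```text
clock: 8.45
eef_pos: [0.626, -0.0051, 0.0282]
orientation: [[0.041, -0.999, 0.0], [-0.999, -0.041, 0.0], [-0.0, -0.0, -1.0]]
force: [-0.7, 0.8, 1.2]
finger_gap: 0.0511
finger_force: 0.0
```

Emit:
{"method": "send_rows", "body": {"increments": [{"wx": 0, "wy": 0, "wz": 0, "dx": 0, "dy": 0, "dz": -0.01, "jaw": -0.2}, {"wx": 0, "wy": 0, "wz": 0, "dx": 0, "dy": 0, "dz": -0.02, "jaw": -0.2}, {"wx": 0, "wy": 0, "wz": 0, "dx": 0, "dy": 0, "dz": -0.03, "jaw": -0.2}, {"wx": 0, "wy": 0, "wz": 0, "dx": 0, "dy": 0, "dz": -0.03, "jaw": -0.2}, {"wx": 0, "wy": 0, "wz": 0, "dx": 0, "dy": 0, "dz": 0, "jaw": 0.5}]}}

```text
clock: 9.07
eef_pos: [0.628, -0.005, 0.1223]
orientation: [[0.042, -0.999, 0.007], [-0.999, -0.042, 0.001], [-0.0, -0.007, -1.0]]
force: [-1.5, -0.1, 0.2]
finger_gap: 0.0345
finger_force: 0.0
```

Emit:
{"method": "send_rows", "body": {"increments": [{"wx": 0, "wy": 0, "wz": 0, "dx": 0, "dy": 0, "dz": 0, "jaw": 1}, {"wx": 0, "wy": 0, "wz": 0, "dx": 0, "dy": 0, "dz": 0, "jaw": 1}, {"wx": 0, "wy": 0, "wz": 0, "dx": 0, "dy": 0, "dz": 0, "jaw": 1}]}}

```text
clock: 9.45
eef_pos: [0.6256, -0.0052, 0.1175]
orientation: [[0.041, -0.999, -0.001], [-0.999, -0.041, -0.0], [0.0, 0.001, -1.0]]
force: [0.6, 0.3, -0.4]
finger_gap: 0.0003
finger_force: 0.0
```

Run:
```python
from h import *
go((.6256,-.005,.09))
s=grab('side')
o=cv2.resize(s['frame'][210:280,300:370],None,fx=8,fy=8,interpolation=cv2.INTER_CUBIC); cv2.imwrite('pics/n4.png',o[...,::-1])
F=[]
for i in range(6):
  grab('side'); F.append(status.get_state()['force'])
print(np.round(F,2)); go((.6256,-.005,.09))
```

```text
clk 9.45 eef [ 0.6256 -0.0052  0.1175] F [ 0.6  0.3 -0.4] gap 0.0003 tool d [-0.0002 -0.      0.0275] wz 0.06
[[ 0.26 -0.06  0.46]
 [-0.03 -0.46 -0.03]
 [ 0.17  0.03 -0.21]
 [-0.13  0.88  0.  ]
 [-0.04 -0.54  0.22]
 [ 0.52 -0.41 -0.04]]
clk 9.8 eef [ 0.626  -0.0051  0.1182] F [ 0.5 -0.4 -0. ] gap -0.0002 tool d [-0.0001  0.0004  0.0282] wz 0.06
```

View pics/n4.png

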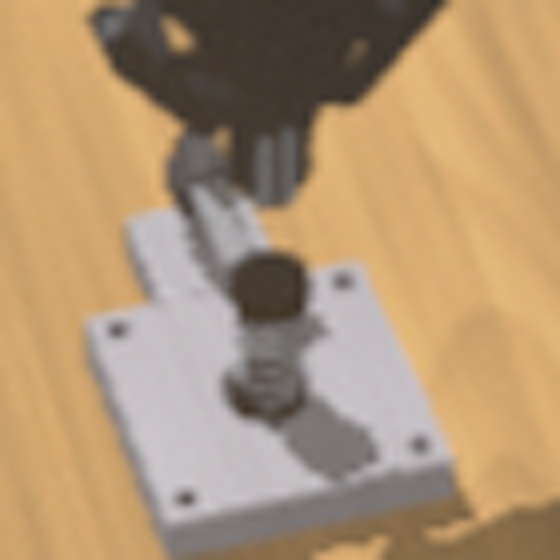

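The side view shows the spring upright in the nest with its cap at crop (270,285). The shut fingers are above it and the blade points at it from behind. Next I'll press.

Emit:
{"method": "send_rows", "body": {"increments": [{"wx": 0, "wy": 0, "wz": 0, "dx": 0, "dy": 0, "dz": 0.015, "jaw": 1}, {"wx": 0, "wy": 0, "wz": 0, "dx": 0, "dy": 0, "dz": 0.015, "jaw": 1}, {"wx": 0, "wy": 0, "wz": 0, "dx": 0, "dy": 0, "dz": 0.006, "jaw": 1}, {"wx": 0, "wy": 0, "wz": 0, "dx": 0, "dy": 0, "dz": 0, "jaw": 1}]}}

```text
clock: 10.3
eef_pos: [0.6255, -0.0052, 0.0814]
orientation: [[0.041, -0.999, -0.002], [-0.999, -0.041, -0.0], [0.0, 0.002, -1.0]]
force: [0.1, -0.7, 0.1]
finger_gap: -0.0002
finger_force: 0.0
```

Emit:
{"method": "send_rows", "body": {"increments": [{"wx": 0, "wy": 0, "wz": 0, "dx": 0, "dy": 0, "dz": 0.002, "jaw": 1}, {"wx": 0, "wy": 0, "wz": 0, "dx": 0, "dy": 0, "dz": 0.002, "jaw": 1}, {"wx": 0, "wy": 0, "wz": 0, "dx": 0, "dy": 0, "dz": 0.002, "jaw": 1}, {"wx": 0, "wy": 0, "wz": 0, "dx": 0, "dy": 0, "dz": 0, "jaw": 1}, {"wx": 0, "wy": 0, "wz": 0, "dx": 0, "dy": 0, "dz": 0, "jaw": 1}]}}

```text
clock: 10.92
eef_pos: [0.6264, -0.0051, 0.0769]
orientation: [[0.041, -0.999, 0.001], [-0.999, -0.041, 0.0], [0.0, -0.001, -1.0]]
force: [-1.8, 0.6, 4.5]
finger_gap: -0.0001
finger_force: 2.1
```

Emit:
{"method": "send_rows", "body": {"increments": [{"wx": 0, "wy": 0, "wz": 0, "dx": 0, "dy": 0, "dz": 0.002, "jaw": 1}, {"wx": 0, "wy": 0, "wz": 0, "dx": 0, "dy": 0, "dz": 0.002, "jaw": 1}, {"wx": 0, "wy": 0, "wz": 0, "dx": 0, "dy": 0, "dz": 0.002, "jaw": 1}, {"wx": 0, "wy": 0, "wz": 0, "dx": 0, "dy": 0, "dz": 0, "jaw": 1}, {"wx": 0, "wy": 0, "wz": 0, "dx": 0, "dy": 0, "dz": 0, "jaw": 1}]}}

```text
clock: 11.55
eef_pos: [0.6266, -0.0051, 0.0713]
orientation: [[0.041, -0.999, 0.002], [-0.999, -0.041, -0.0], [0.0, -0.002, -1.0]]
force: [-1.3, 0.1, 8.0]
finger_gap: 0.0
finger_force: 4.0
```

Emit:
{"method": "send_rows", "body": {"increments": [{"wx": 0, "wy": 0, "wz": 0, "dx": 0, "dy": 0, "dz": 0.002, "jaw": 1}, {"wx": 0, "wy": 0, "wz": 0, "dx": 0, "dy": 0, "dz": 0.002, "jaw": 1}, {"wx": 0, "wy": 0, "wz": 0, "dx": 0, "dy": 0, "dz": 0.0015, "jaw": 1}, {"wx": 0, "wy": 0, "wz": 0, "dx": 0, "dy": 0, "dz": 0, "jaw": 1}, {"wx": 0, "wy": 0, "wz": 0, "dx": 0, "dy": 0, "dz": 0, "jaw": 1}]}}

```text
clock: 12.18
eef_pos: [0.6268, -0.0051, 0.0665]
orientation: [[0.042, -0.999, 0.002], [-0.999, -0.042, -0.0], [0.0, -0.002, -1.0]]
force: [-2.7, 1.7, 11.5]
finger_gap: 0.0002
finger_force: 5.7
```

Run:
```python
from h import *
F=[];Z=[]
for i in range(6):
  s=grab('side'); q=status.get_state(); F.append(q['force']);Z.append(q['eef_pos'][2])
print(np.round(F,2), np.mean(F,0),np.mean(Z)); t=grab('top'); cv2.imwrite('pics/pt.png',t['frame'][...,::-1]); cv2.imwrite('pics/ps.png',s['frame'][...,::-1])
o=cv2.resize(s['frame'][215:265,300:360],None,fx=12,fy=12,interpolation=cv2.INTER_CUBIC); cv2.imwrite('pics/n5.png',o[...,::-1])
```

```text
[[-3.32 -0.13 11.29]
 [-3.07  0.57 10.86]
 [-2.57  1.13 11.71]
 [-2.89  1.03 10.53]
 [-2.67  0.46 11.36]
 [-2.67 -0.03 10.86]] [-2.86608245  0.50238162 11.10245092] 0.06653483198044692
```

View pics/n5.png

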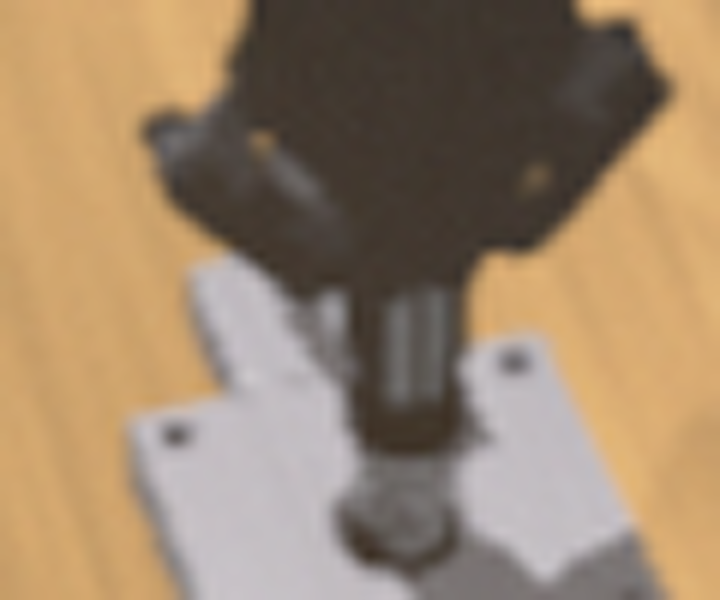

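The picture shows the fingers pressing the cap, with the spring upright and compressed; the blade is hidden behind the fingers. The load is about 12 N, so I'll hold it for over a second and then retract.

Emit:
{"method": "send_rows", "body": {"increments": [{"wx": 0, "wy": 0, "wz": 0, "dx": 0, "dy": 0, "dz": 0.0005, "jaw": 1}, {"wx": 0, "wy": 0, "wz": 0, "dx": 0, "dy": 0, "dz": 0, "jaw": 1}, {"wx": 0, "wy": 0, "wz": 0, "dx": 0, "dy": 0, "dz": 0, "jaw": 1}, {"wx": 0, "wy": 0, "wz": 0, "dx": 0, "dy": 0, "dz": 0, "jaw": 1}, {"wx": 0, "wy": 0, "wz": 0, "dx": 0, "dy": 0, "dz": 0, "jaw": 1}]}}

```text
clock: 13.15
eef_pos: [0.6268, -0.0051, 0.0661]
orientation: [[0.042, -0.999, 0.003], [-0.999, -0.042, -0.0], [0.0, -0.003, -1.0]]
force: [-3.6, 1.5, 12.0]
finger_gap: -0.0001
finger_force: 5.8
```

Emit:
{"method": "send_rows", "body": {"increments": [{"wx": 0, "wy": 0, "wz": 0, "dx": 0, "dy": 0, "dz": 0, "jaw": 1}, {"wx": 0, "wy": 0, "wz": 0, "dx": 0, "dy": 0, "dz": 0, "jaw": 1}, {"wx": 0, "wy": 0, "wz": 0, "dx": 0, "dy": 0, "dz": 0, "jaw": 1}, {"wx": 0, "wy": 0, "wz": 0, "dx": 0, "dy": 0, "dz": 0, "jaw": 1}, {"wx": 0, "wy": 0, "wz": 0, "dx": 0, "dy": 0, "dz": 0, "jaw": 1}]}}

```text
clock: 13.78
eef_pos: [0.6268, -0.0051, 0.0661]
orientation: [[0.042, -0.999, 0.003], [-0.999, -0.042, -0.0], [0.0, -0.002, -1.0]]
force: [-3.8, 1.0, 11.9]
finger_gap: 0.0004
finger_force: 5.8
```

Emit:
{"method": "send_rows", "body": {"increments": [{"wx": 0, "wy": 0, "wz": 0, "dx": 0, "dy": 0, "dz": -0.005, "jaw": 1}, {"wx": 0, "wy": 0, "wz": 0, "dx": 0, "dy": 0, "dz": -0.01, "jaw": 1}, {"wx": 0, "wy": 0, "wz": 0, "dx": 0, "dy": 0, "dz": -0.03, "jaw": 1}, {"wx": 0, "wy": 0, "wz": 0, "dx": 0, "dy": 0, "dz": -0.03, "jaw": 0.5}, {"wx": 0, "wy": 0, "wz": 0, "dx": 0, "dy": 0, "dz": -0.04, "jaw": -0.2}]}}

```text
clock: 14.4
eef_pos: [0.625, -0.0051, 0.1784]
orientation: [[0.041, -0.999, -0.004], [-0.999, -0.041, -0.0], [-0.0, 0.004, -1.0]]
force: [0.2, -0.3, 0.3]
finger_gap: 0.036
finger_force: 0.0
```

Emit:
{"method": "send_rows", "body": {"increments": [{"wx": 0, "wy": 0, "wz": 0, "dx": 0.04, "dy": 0.04, "dz": 0, "jaw": -0.2}, {"wx": 0, "wy": 0, "wz": 0, "dx": 0.04, "dy": 0.04, "dz": 0, "jaw": -0.2}, {"wx": 0, "wy": 0, "wz": 0, "dx": 0.04, "dy": 0.04, "dz": 0, "jaw": -0.2}, {"wx": 0, "wy": 0, "wz": 0, "dx": 0.04, "dy": 0.04, "dz": 0, "jaw": -0.2}, {"wx": 0, "wy": 0, "wz": 0, "dx": 0, "dy": 0, "dz": 0, "jaw": -0.2}]}}

```text
clock: 15.02
eef_pos: [0.4701, -0.1735, 0.179]
orientation: [[0.037, -0.999, -0.001], [-0.999, -0.037, 0.0], [-0.0, 0.001, -1.0]]
force: [0.3, 0.2, -0.2]
finger_gap: 0.0513
finger_force: 0.0
```

Run:
```python
from h import *
go((.626,-.0051,.185))
def avg(n):
    fs=[grab(n) for _ in range(4)]; f=fs[0]; f['frame']=np.mean([g['frame'] for g in fs],0).astype(np.uint8); return f
t=avg('top');s=avg('side'); cv2.imwrite('pics/tA.png',t['frame'][...,::-1]); cv2.imwrite('pics/sA.png',s['frame'][...,::-1])
a=cv2.resize(t['frame'][208:250,282:342],None,fx=10,fy=10,interpolation=cv2.INTER_CUBIC)[:,:400]
b=cv2.resize(s['frame'][212:254,308:348],None,fx=10,fy=10,interpolation=cv2.INTER_CUBIC)
cv2.imwrite('pics/n6.png',np.hstack([a,b])[...,::-1])
# predicted tip in views for blade heights over the nest, tip 31 mm along +y of nest
for off,f in(((.6276,-.0057),t),((.6251,-.0072),s)):
  for z in(.044,.0533,.066): 
    y=np.array([-.040,.9992]); x=np.array([.9992,.04]); c=np.array(off)+.031*y
    print(z,[proj(f,[*(c+k*x),z+.012]).round(1).tolist() for k in(-.007,0,.007)])
```

```text
clk 15.03 eef [ 0.4701 -0.1735  0.179 ] F [ 0.3  0.2 -0.2] gap 0.0513 tool d [-0.1624 -0.1621 -0.0061] wz -0.16
0.044 [[317.0, 230.5], [316.9, 227.5], [316.9, 224.6]]
0.0533 [[317.0, 230.1], [317.0, 227.1], [316.9, 224.2]]
0.066 [[317.0, 229.6], [317.0, 226.6], [317.0, 223.6]]
0.044 [[327.5, 242.8], [329.8, 242.3], [332.0, 241.8]]
0.0533 [[327.5, 240.5], [329.8, 240.0], [332.1, 239.6]]
0.066 [[327.6, 237.4], [329.8, 236.9], [332.1, 236.5]]
```

View pics/n6.png

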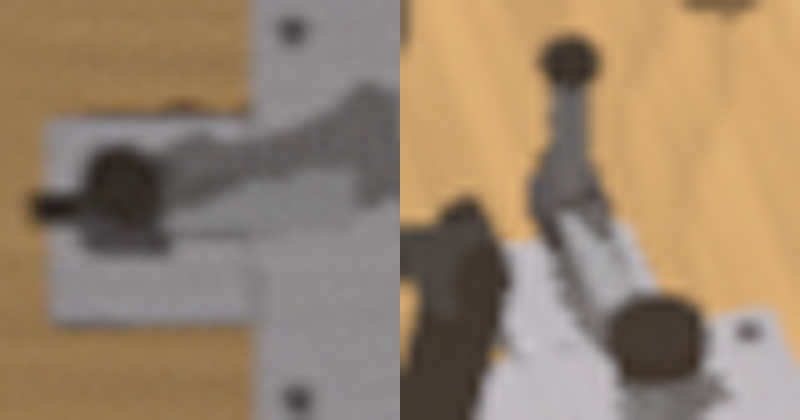

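The top crop shows the blade reaching from the post towards the nest, and in the side crop the cap hides its tip. I'll read the tip from the first side picture, taken before the spring was there.

Run:
```python
from h import *
s=cv2.imread('pics/side0.png'); c=s[226:256,314:346]
a=cv2.resize(c,(400,375),interpolation=cv2.INTER_NEAREST)
g=cv2.cvtColor(c,cv2.COLOR_BGR2GRAY).astype(float); e=np.clip((g-90)*1.8,0,255).astype(np.uint8)
e=cv2.cvtColor(cv2.resize(e,(400,375),interpolation=cv2.INTER_CUBIC),cv2.COLOR_GRAY2BGR)
cv2.imwrite('pics/n7.png',np.hstack([a,e]))
print('cols 318-341'); 
for r in range(230,252): print(r,cv2.cvtColor(s,cv2.COLOR_BGR2GRAY)[r,318:342])
```

```text
cols 318-341
230 [185 184 149 102  93 100 108 107  98 100 148 175 173 173 177 179 179 176
 172 173 181 184 186 185]
231 [183 185 147  98  95  97 102  97  87  81 123 163 174 174 177 179 177 174
 171 175 182 186 183 186]
232 [180 184 147  94  94  93  90  92  94 100 105 148 175 174 176 178 177 175
 173 176 181 183 184 185]
233 [178 183 152  99  83 101 132 129 109 111 111 149 176 172 175 177 177 174
 176 176 180 184 185 184]
234 [176 181 175 129  79  91 144 162 134 112 115 159 182 177 177 177 175 175
 176 178 179 181 184 182]
235 [175 179 184 152  95  80 124 165 164 134 112 152 187 186 176 177 174 173
 176 179 179 179 183 181]
236 [184 190 189 180 134  75 111 157 172 162 152 155 177 180 171 176 174 173
 175 180 179 178 182 182]
237 [189 193 191 191 168 121 108 138 165 172 171 149 164 188 180 176 176 174
 174 178 181 178 180 182]
238 [190 188 191 192 181 142 109 125 158 173 172 159 158 180 179 173 175 173
 171 176 181 180 179 180]
239 [189 188 189 192 180 138 108 115 149 173 174 170 167 179 186 179 178 175
 171 172 179 180 180 179]
240 [192 191 190 192 188 165 132 109 135 165 172 171 169 
[... 478 characters left out ...]
 191 190 192 185 152 122 122 125 122 121 121 121 160 189
 192 192 193 195 194 162]
246 [135 170 198 196 192 185 179 182 177 147 121 122 122 120 121 121 137 174
 191 192 193 192 193 184]
247 [158 164 183 191 193 190 188 188 189 179 170 146 120 121 122 120 121 137
 152 174 193 192 193 193]
248 [184 183 184 189 193 193 194 194 193 191 191 181 145 121 120 120 120 121
 121 138 176 193 194 193]
249 [194 192 191 190 192 193 192 195 193 190 191 172 135 120 122 122 121 119
 120 121 138 152 176 192]
250 [194 193 191 191 192 194 193 192 194 192 191 182 147 120 120 122 121 120
 121 120 124 123 165 192]
251 [194 194 193 190 191 193 193 194 194 194 191 192 181 147 121 119 123 120
 121 122 121 122 139 176]
```

View pics/n7.png

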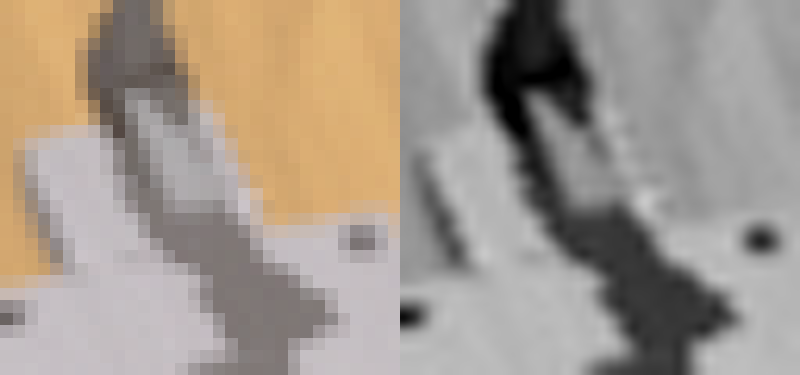

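The blade's bright top ends at about v 242.1 (u 327–332). The projected tip is at v 242.3 for a height of 44 mm and v 240.0 for 53 mm, so the edge is about 45 mm above the nest floor. Under 12 N the cap stood about 54 mm above it (TCP z 0.066), so the spring is sound and goes in the tray.

Emit:
{"method": "send_rows", "body": {"increments": [{"wx": 0, "wy": 0, "wz": 0, "dx": -0.04, "dy": -0.04, "dz": 0, "jaw": -0.2}, {"wx": 0, "wy": 0, "wz": 0, "dx": -0.04, "dy": -0.04, "dz": 0, "jaw": -0.2}, {"wx": 0, "wy": 0, "wz": 0, "dx": -0.04, "dy": -0.04, "dz": 0, "jaw": -0.2}, {"wx": 0, "wy": 0, "wz": 0, "dx": -0.04, "dy": -0.04, "dz": 0, "jaw": -0.2}, {"wx": 0, "wy": 0, "wz": 0, "dx": 0, "dy": 0, "dz": 0, "jaw": -0.2}]}}

```text
clock: 16.05
eef_pos: [0.6277, -0.0016, 0.1772]
orientation: [[0.045, -0.999, -0.002], [-0.999, -0.045, -0.0], [-0.0, 0.002, -1.0]]
force: [0.4, -0.2, -1.3]
finger_gap: 0.0515
finger_force: 0.0
```

Emit:
{"method": "send_rows", "body": {"increments": [{"wx": 0, "wy": 0, "wz": 0, "dx": 0, "dy": 0, "dz": 0, "jaw": -0.2}, {"wx": 0, "wy": 0, "wz": 0, "dx": 0, "dy": 0, "dz": 0, "jaw": -0.2}]}}

```text
clock: 16.3
eef_pos: [0.6256, -0.0058, 0.1796]
orientation: [[0.04, -0.999, 0.0], [-0.999, -0.04, -0.0], [0.0, -0.0, -1.0]]
force: [0.5, -0.4, 0.6]
finger_gap: 0.0513
finger_force: 0.0
```

```bash
python3 -c "
from h import *
go((.626,-.0051,.029))"
```

```text
clk 16.3 eef [ 0.6256 -0.0058  0.1796] F [ 0.5 -0.4  0.6] gap 0.0513 tool d [-0.0007 -0.0004  0.1506] wz 0.02
```

Emit:
{"method": "send_rows", "body": {"increments": [{"wx": 0, "wy": 0, "wz": 0, "dx": -0.0007, "dy": 0, "dz": 0.04, "jaw": -0.2}, {"wx": 0, "wy": 0, "wz": 0, "dx": 0, "dy": 0, "dz": 0.03, "jaw": -0.2}, {"wx": 0, "wy": 0, "wz": 0, "dx": 0, "dy": 0, "dz": 0.02, "jaw": -0.2}, {"wx": 0, "wy": 0, "wz": 0, "dx": 0, "dy": 0, "dz": 0.02, "jaw": -0.2}, {"wx": 0, "wy": 0, "wz": 0, "dx": 0, "dy": 0, "dz": 0.02, "jaw": -0.2}]}}

```text
clock: 16.92
eef_pos: [0.6257, -0.0054, 0.0494]
orientation: [[0.04, -0.999, 0.001], [-0.999, -0.04, 0.0], [-0.0, -0.001, -1.0]]
force: [0.3, 0.0, 0.8]
finger_gap: 0.0514
finger_force: 0.0
```

Emit:
{"method": "send_rows", "body": {"increments": [{"wx": 0, "wy": 0, "wz": 0, "dx": 0, "dy": 0, "dz": 0.015, "jaw": -0.2}, {"wx": 0, "wy": 0, "wz": 0, "dx": 0, "dy": 0, "dz": 0.005, "jaw": -0.2}, {"wx": 0, "wy": 0, "wz": 0, "dx": 0, "dy": 0, "dz": 0, "jaw": -0.2}, {"wx": 0, "wy": 0, "wz": 0, "dx": 0, "dy": 0, "dz": 0, "jaw": -0.2}]}}

```text
clock: 17.42
eef_pos: [0.6266, -0.0044, 0.0302]
orientation: [[0.041, -0.999, 0.002], [-0.999, -0.041, 0.0], [-0.0, -0.002, -1.0]]
force: [0.4, 0.1, -0.5]
finger_gap: 0.0515
finger_force: 0.0
```

Emit:
{"method": "send_rows", "body": {"increments": [{"wx": 0, "wy": 0, "wz": 0, "dx": 0, "dy": 0, "dz": 0, "jaw": 0.2}, {"wx": 0, "wy": 0, "wz": 0, "dx": 0, "dy": 0, "dz": 0, "jaw": 0.5}, {"wx": 0, "wy": 0, "wz": 0, "dx": 0, "dy": 0, "dz": 0, "jaw": 0.7}, {"wx": 0, "wy": 0, "wz": 0, "dx": 0, "dy": 0, "dz": 0, "jaw": 0.7}, {"wx": 0, "wy": 0, "wz": 0, "dx": 0, "dy": 0, "dz": 0, "jaw": 0.7}], "newtons": 25}}

```text
clock: 18.05
eef_pos: [0.6261, -0.0044, 0.0297]
orientation: [[0.041, -0.999, 0.0], [-0.999, -0.041, -0.0], [0.0, -0.0, -1.0]]
force: [-1.4, 1.2, 4.9]
finger_gap: 0.0257
finger_force: 23.9
```

Emit:
{"method": "send_rows", "body": {"increments": [{"wx": 0, "wy": 0, "wz": 0, "dx": 0, "dy": 0, "dz": -0.01, "jaw": 0.7}, {"wx": 0, "wy": 0, "wz": 0, "dx": 0, "dy": 0, "dz": -0.03, "jaw": 0.7}, {"wx": 0, "wy": 0, "wz": 0, "dx": 0, "dy": 0, "dz": -0.04, "jaw": 0.7}, {"wx": 0, "wy": 0, "wz": 0, "dx": 0, "dy": 0, "dz": -0.03, "jaw": 0.7}, {"wx": 0, "wy": 0, "wz": 0, "dx": 0.025, "dy": 0.012, "dz": 0, "jaw": 0.7}]}}

```text
clock: 18.68
eef_pos: [0.617, -0.0292, 0.1421]
orientation: [[0.043, -0.999, 0.006], [-0.999, -0.043, 0.001], [-0.0, -0.006, -1.0]]
force: [1.0, -0.6, -0.9]
finger_gap: 0.026
finger_force: 24.1
```

Emit:
{"method": "send_rows", "body": {"increments": [{"wx": 0, "wy": 0, "wz": 0, "dx": 0.045, "dy": 0.0215, "dz": 0, "jaw": 0.7}, {"wx": 0, "wy": 0, "wz": 0, "dx": 0.045, "dy": 0.0215, "dz": 0, "jaw": 0.7}, {"wx": 0, "wy": 0, "wz": 0, "dx": 0.045, "dy": 0.0215, "dz": 0, "jaw": 0.7}, {"wx": 0, "wy": 0, "wz": 0, "dx": 0.045, "dy": 0.0215, "dz": 0, "jaw": 0.7}, {"wx": 0, "wy": 0, "wz": 0, "dx": 0.045, "dy": 0.0215, "dz": 0, "jaw": 0.7}]}}

```text
clock: 19.3
eef_pos: [0.5148, -0.2608, 0.1382]
orientation: [[0.041, -0.999, -0.002], [-0.999, -0.041, 0.001], [-0.001, 0.002, -1.0]]
force: [0.6, -0.8, -0.6]
finger_gap: 0.0258
finger_force: 24.1
```

Emit:
{"method": "send_rows", "body": {"increments": [{"wx": 0, "wy": 0, "wz": 0, "dx": 0.025, "dy": 0.012, "dz": 0, "jaw": 0.7}, {"wx": 0, "wy": 0, "wz": 0, "dx": 0.0165, "dy": 0.008, "dz": 0, "jaw": 0.7}, {"wx": 0, "wy": 0, "wz": 0, "dx": 0, "dy": 0, "dz": 0, "jaw": 0.7}, {"wx": 0, "wy": 0, "wz": 0, "dx": 0, "dy": 0, "dz": 0, "jaw": 0.7}]}}

```text
clock: 19.8
eef_pos: [0.4987, -0.3009, 0.139]
orientation: [[0.041, -0.999, -0.0], [-0.999, -0.041, 0.0], [-0.0, 0.0, -1.0]]
force: [1.0, 0.1, -1.2]
finger_gap: 0.0258
finger_force: 24.1
```

```bash
python3 -c "
from h import *
go((.499,-.301,.0227))"
```

```text
clk 19.8 eef [ 0.4987 -0.3009  0.139 ] F [ 1.   0.1 -1.2] gap 0.0258 tool d [ 0.0002 -0.0003  0.1163] wz 0.08
```

Emit:
{"method": "send_rows", "body": {"increments": [{"wx": 0, "wy": 0, "wz": 0, "dx": 0, "dy": 0, "dz": 0.03, "jaw": 0.7}, {"wx": 0, "wy": 0, "wz": 0, "dx": 0, "dy": 0, "dz": 0.03, "jaw": 0.7}, {"wx": 0, "wy": 0, "wz": 0, "dx": 0, "dy": 0, "dz": 0.03, "jaw": 0.7}, {"wx": 0, "wy": 0, "wz": 0, "dx": 0, "dy": 0, "dz": 0.02, "jaw": 0.7}, {"wx": 0, "wy": 0, "wz": 0, "dx": 0, "dy": 0, "dz": 0.003, "jaw": 0.7}]}}

```text
clock: 20.42
eef_pos: [0.498, -0.3001, 0.0248]
orientation: [[0.042, -0.999, -0.003], [-0.999, -0.042, 0.001], [-0.001, 0.003, -1.0]]
force: [0.3, -0.1, -0.3]
finger_gap: 0.0258
finger_force: 24.1
```

Emit:
{"method": "send_rows", "body": {"increments": [{"wx": 0, "wy": 0, "wz": 0, "dx": 0, "dy": 0, "dz": 0.002, "jaw": 0.7}, {"wx": 0, "wy": 0, "wz": 0, "dx": 0, "dy": 0, "dz": 0, "jaw": 0.7}, {"wx": 0, "wy": 0, "wz": 0, "dx": 0, "dy": 0, "dz": 0, "jaw": 0.7}]}}

```text
clock: 20.8
eef_pos: [0.4991, -0.3015, 0.0251]
orientation: [[0.041, -0.999, 0.001], [-0.999, -0.041, -0.0], [0.001, -0.001, -1.0]]
force: [-0.4, -0.6, -0.7]
finger_gap: 0.026
finger_force: 24.1
```

Still about 2.4 mm above the floor; I'll lower in small steps until it touches.

Emit:
{"method": "send_rows", "body": {"increments": [{"wx": 0, "wy": 0, "wz": 0, "dx": 0, "dy": 0, "dz": 0.001, "jaw": 0.7}, {"wx": 0, "wy": 0, "wz": 0, "dx": 0, "dy": 0, "dz": 0.001, "jaw": 0.7}, {"wx": 0, "wy": 0, "wz": 0, "dx": 0, "dy": 0, "dz": 0.0005, "jaw": 0.7}, {"wx": 0, "wy": 0, "wz": 0, "dx": 0, "dy": 0, "dz": 0, "jaw": 0.7}]}}

```text
clock: 21.3
eef_pos: [0.4987, -0.3016, 0.0227]
orientation: [[0.041, -0.999, 0.001], [-0.999, -0.041, -0.001], [0.001, -0.001, -1.0]]
force: [-2.2, 1.5, 5.4]
finger_gap: 0.0261
finger_force: 24.5
```

Contact at 5 N. I'll release and retract.

Emit:
{"method": "send_rows", "body": {"increments": [{"wx": 0, "wy": 0, "wz": 0, "dx": 0, "dy": 0, "dz": 0, "jaw": 0.5}, {"wx": 0, "wy": 0, "wz": 0, "dx": 0, "dy": 0, "dz": 0, "jaw": 0.1}, {"wx": 0, "wy": 0, "wz": 0, "dx": 0, "dy": 0, "dz": 0, "jaw": -0.2}, {"wx": 0, "wy": 0, "wz": 0, "dx": 0, "dy": 0, "dz": 0, "jaw": -0.2}, {"wx": 0, "wy": 0, "wz": 0, "dx": 0, "dy": 0, "dz": -0.01, "jaw": -0.2}]}}

```text
clock: 21.92
eef_pos: [0.4979, -0.3011, 0.0313]
orientation: [[0.041, -0.999, -0.002], [-0.999, -0.041, 0.001], [-0.001, 0.002, -1.0]]
force: [0.4, 0.1, 0.2]
finger_gap: 0.0509
finger_force: 0.0
```

Emit:
{"method": "send_rows", "body": {"increments": [{"wx": 0, "wy": 0, "wz": 0, "dx": 0, "dy": 0, "dz": -0.03, "jaw": -0.2}, {"wx": 0, "wy": 0, "wz": 0, "dx": 0, "dy": 0, "dz": -0.04, "jaw": -0.2}, {"wx": 0, "wy": 0, "wz": 0, "dx": 0, "dy": 0, "dz": -0.05, "jaw": -0.2}, {"wx": 0, "wy": 0, "wz": 0, "dx": 0, "dy": 0, "dz": -0.05, "jaw": -0.2}, {"wx": 0, "wy": 0, "wz": 0, "dx": 0, "dy": 0, "dz": 0, "jaw": -0.2}]}}

```text
clock: 22.55
eef_pos: [0.5008, -0.3027, 0.2077]
orientation: [[0.041, -0.999, 0.01], [-0.999, -0.041, -0.004], [0.005, -0.009, -1.0]]
force: [-0.6, -0.5, 0.3]
finger_gap: 0.0517
finger_force: 0.0
```

Run:
```python
from h import *
go((.499,-.301,.2))
s=grab('side'); g=cv2.cvtColor(s['frame'],cv2.COLOR_RGB2GRAY)
m=(g<75).astype(np.uint8)
for z in(.005,.071): print('expect',proj(s,[.4987,-.3016,z]).round(1))
u,v=proj(s,[.4987,-.3016,.071]).astype(int); b=m[v-12:v+26,u-14:u+15]
print('\n'.join(''.join('#' if q else '.' for q in r) for r in b))
```

```text
clk 22.55 eef [ 0.5008 -0.3027  0.2077] F [-0.6 -0.5  0.3] gap 0.0517 tool d [-0.0018  0.0018  0.0076] wz 0.08
expect [315.7 350.4]
expect [315.3 335.2]
.............................
.............................
.............................
.............................
.............................
.............................
.............................
.............................
.............................
...............#.............
...........#######...........
..........#########..........
..........##########.........
..........##########.........
..........##########.........
..........##########.........
..........##########.........
..........##########.........
...........########..........
...........########..........
..............###............
.............................
.............................
.............................
.............................
.............................
.............................
.............................
..........#.........#........
..........###......##........
...........###....##.........
...........#########.........
............#######..........
...............##............
.............................
.............................
.............................
.............................
```

```bash
python3 -c "
from rig import env
print(env.sign_off())"
```

```text
the job is handed in; nothing more can be done
None
```

I pressed the spring to about 12 N in the nest; its cap stayed roughly 8 mm above the blade's edge, so it is sound, and it now stands upright and released in the plywood tray; the job is handed in (no verdict was returned).

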